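# Stand the fallen carton on end and back it with the jar

## Robot

A 6-joint arm with a two-finger parallel gripper is mounted at the origin on a cart in front of the work surface, level with it; the furniture and walls round the work are solid. World frame = base frame: x ahead of the robot, y to its left, z up, the work surface at z = 0. Lengths are in m, angles in rad, forces in N, time in s.
With the tool pointing down it reaches from about 0.275 to 0.75 m from the base axis. Payload 10.2 kg.
Tool frame: the origin (TCP) lies midway between the tips of the shut fingers; the grasp point (between the pads) lies 19 mm behind it (env.hold_point_z is the distance from the TCP to the grasp point, in m); z points along the fingers, y is the line along which they close (so a half turn about z gives the same grasp; the last joint's range is limited). The gripper opens to 85 mm and grips with 20 to 120 N. Pads are 22 mm wide; open, the fingers measure 114 mm over their backs; the gripper's body (76 mm by 85 mm) begins 54 mm behind the grasp point. The pads swing forward as they close: fully open they stand 13 mm farther back than shut.
Start: joints at [-1.395, 0.313, 1.498, -0, 1.331, -0.223], TCP at [0.204, -0.484, 0.231] pointing down, gripper open.
Joint ranges: [-2.94, 2.94], [-0.97, 2.17], [0.19, 2.56], [-1.23, 4.37], [0.02, 3.11], [-2.88, 2.88]. Speed limits (rad/s): [2.39, 2.39, 3.01, 3.14, 3.14, 3.14].

## Interface

Orientations are given as a unit quaternion [x, y, z, w].
In Python, from bench import env, kinematics, monitor, eyes, job gives the robot as it stands. The module is installed in compiled form; this text tells all that it offers. Calls block until the motion is done:
- env.reach(position, orientation): joint-space move of the TCP to a pose.
- env.movel(position, velocity=0.15, frame=None, guard=None): straight line of the TCP; frame=None keeps the orientation; velocity is the mean speed in m/s. With guard (N) it stops when the force on the tool has changed by that much, and returns True; else False.
- env.set_joints(angles): joint-space move.
- env.release() and env.close_gripper(effort=None): open the fingers fully, or close them until they stop; effort is the grip in N (None keeps the last).
- env.hold(seconds).
- kinematics.ik(position, orientation): joint angles nearest the present ones, or None.
- monitor.sense(): the state.
- eyes.grab_frame(name): name is "scene" or "top"; returns a dict with "frame" (480x640x3 uint8, red, green, blue), "mtx" (3x3 intrinsics, pixels), "k1" (the pictures are not rectified: a ray, as slopes to the right and down, at radius r is drawn at 1 + k1 r^2 times it, then the intrinsics apply), "view" (4x4, takes a point from world to camera coordinates). Camera axes: x right, y down, z forward; pixel columns grow to the right and rows downward; lengths in m; the calibration is good to about 2 mm. A picture is of the moment at which its call begins. There is no depth.
A pose or a line that the arm cannot do raises env.MotionError and nothing moves.
- job.hand_in(): hands the job in; it is judged then, once.
The state is a dict: "clock": time; "joints": joint angles; "qvel": joint speeds; "joint_efforts": joint torques, N m; "position": TCP position; "ee_rot": TCP orientation; "contact_force": force on the tool from outside, world axes, zero at the start; "ft_torque": the same for the moment, N m; "finger_gap": opening from 0.0 (shut) to 1.0 (fully open); "gripper_force": force on a finger pad.
Only numpy, scipy, OpenCV 4.12 (cv2) and the standard library are available. Lean on these libraries where they do the work, as an engineer would, in place of code of your own. Each camera call takes 0.05 s, during which the arm holds its last target. There are 200 camera calls.

## Task

Put these two dry goods back on the wooden tray. First stand the flat cardboard carton upright on one of its small narrow ends on the tray, so that it stands by itself, and let go; then stand the spice jar on the tray close in front of the middle of one of its broad faces, about a finger's width (10 to 20 mm) away, leaving the carton upright. Leave the tin, the mug and the onion where they are.

Things in the scene. Friction and masses are not known exactly. Their poses are not given: they have to be found in the camera images.
- tray: Low wooden tray, fixed to the worktop, 150 (its x) x 220 (its y) mm outside; lip 8 mm thick, 22 mm above the worktop; flat inner floor 134 x 204 mm, 10 mm above the worktop. Origin: centre of its underside on the worktop; z up. It lies with its long side roughly across the robot's view.
- carton: Rigid plain cardboard carton, 0.07 to 0.14 kg, paper panel on its upper face; width 58 (x), length 120 (y), thickness 24 mm (z). Starts flat on the worktop at one side of the tray, length roughly along world y. Origin: centre of the broad face that starts underneath. The narrow ends are the 58 x 24 mm faces at y = -60 and +60 mm; on either it stands 120 mm tall. Can be gripped across its width.
- carton_center (a point): The centre of the carton's volume (12 mm along the carton's z from its origin), with the carton's axes.
- spice_jar: Round spice jar with a white screw lid, 47 mm in diameter at its widest, 98 mm tall, about 0.1 to 0.2 kg, standing on the worktop at the other side of the tray. Origin: centre of its underside; z up along its axis.
- tuna_tin: Low round tin, 86 mm in diameter, 40 mm tall, behind the tray; bystander. Origin: centre of its underside.
- mug: Patterned mug, 101 mm tall, 86 mm wide, 120 mm long with its handle, behind the tray to the right; bystander. Origin: centre of its underside.
- red_onion: Red onion, 71 mm tall, 67 mm wide, behind the tray to the left; bystander. Origin: its underside.
Not all that is in view belongs to the job. There is more than one size of the carton; the job needs the smaller. Leave any blue look-alike of the spice_jar alone.

How it is judged:
On the way:
1. the carton stands free on a narrow end on the tray, the jar not yet moved beside it (angle between the y axis of carton and the z axis of tray, either way round below 0.06 rad and x of carton_center in the frame of tray between -0.067 and 0.067 m and y of carton_center in the frame of tray between -0.102 and 0.102 m and z of carton_center in the frame of tray between 0.066 and 0.074 m and linear speed of carton below 0.02 m/s and angular speed of carton below 0.1 rad/s and contact force between the fingers and carton below 0.1 N and horizontal distance between spice_jar and tray above 0.15 m), for 0.3 s.
At the end, for the whole second after the job is handed in: Carton free and at rest on a 58 x 24 mm end on the tray floor, within 0.06 rad of upright, its centre 66 to 74 mm over the worktop; jar upright (0.08 rad) at rest on the tray floor before a broad face of it: gap under about 30 mm, axis within 25 mm of the face's middle line (angle between the y axis of carton and the z axis of tray, either way round below 0.06 rad and x of carton_center in the frame of tray between -0.067 and 0.067 m and y of carton_center in the frame of tray between -0.102 and 0.102 m and z of carton_center in the frame of tray between 0.066 and 0.074 m and linear speed of each of carton, spice_jar below 0.02 m/s and angular speed of carton below 0.1 rad/s and contact force between the fingers and carton below 0.1 N and x of spice_jar in the frame of tray between -0.067 and 0.067 m and y of spice_jar in the frame of tray between -0.102 and 0.102 m and z of spice_jar in the frame of tray between 0.005 and 0.015 m and angle between spice_jar's own z axis and vertical below 0.08 rad and x of spice_jar in the frame of carton_center between -0.025 and 0.025 m and z of spice_jar in the frame of carton_center between -0.066 and 0.066 m); the robot touches nothing.
It fails at once if the tin is moved more than 30 mm (distance of tuna_tin from where it was at the start of the episode above 0.03 m).
It fails at once if the mug is moved more than 30 mm (distance of mug from where it was at the start of the episode above 0.03 m).
It fails at once if the onion is moved more than 30 mm (distance of red_onion from where it was at the start of the episode above 0.03 m).
It also fails if it takes over 61 s, if anything falls off the work surface, if the arm or the gripper's body presses on something with over 40 N, if the wrist force passes 120 N, or if a joint passes its speed limit or range.

## Working session

There is one attempt and no reset: what is moved stays moved. The work goes in short steps, each a Python script; the robot and the scene stay as the last script left them, time stands still between calls to the robot, and variables do not carry over. Pictures are saved under pics/ and viewed, at most 10 in all, crops included, and the job is handed in when it is done.

```bash
mkdir -p pics; cat > h.py <<'E'
import numpy as np, cv2
from bench import env, kinematics, monitor, eyes, job
def snap(name,fn):
    f=eyes.grab_frame(name); cv2.imwrite(fn,f["frame"][:,:,::-1]); np.savez(fn[:-4]+".npz",**{k:f[k] for k in("mtx","k1","view")}); return f
def px2w(f,uv,z):
    K=np.array(f["mtx"]);k1=float(f["k1"]);V=np.array(f["view"])
    d=np.array([(uv[0]-K[0,2])/K[0,0],(uv[1]-K[1,2])/K[1,1]]);s=d.copy()
    for _ in range(30): s=d/(1+k1*(s@s))
    R=V[:3,:3];c=-R.T@V[:3,3];r=R.T@np.array([s[0],s[1],1]);return c+r*(z-c[2])/r[2]
def w2px(f,p):
    K=np.array(f["mtx"]);V=np.array(f["view"]);q=V[:3,:3]@p+V[:3,3];s=q[:2]/q[2];s=s*(1+float(f["k1"])*(s@s));return s*[K[0,0],K[1,1]]+K[:2,2]
E
python3 - <<'E'
from h import *
for n in("scene","top"):
    f=snap(n,f"pics/{n}0.png"); V=np.array(f["view"]); print(n,-V[:3,:3].T@V[:3,3],V[:3,:3].round(2).tolist(),np.array(f["mtx"])[0,0],f["k1"])
print(monitor.sense(),env.hold_point_z)
E
```

```text
scene [ 0.08585735 -0.7330476   1.36309151] [[0.87, -0.5, -0.02], [-0.42, -0.72, -0.56], [0.27, 0.49, -0.83]] 516.2683107772255 -0.09093206891195295
top [0.44927849 0.02537481 1.50408487] [[0.0, -1.0, -0.01], [-1.0, -0.0, -0.05], [0.05, 0.01, -1.0]] 471.91536941879934 -0.031866112803731125
{'clock': 0.1, 'joints': array([-1.39541588e+00,  3.13414121e-01,  1.49835322e+00, -9.46938026e-06,
        1.33101491e+00, -2.23422081e-01]), 'qvel': array([-1.30512321e-03, -8.23782530e-04, -1.66181532e-03,  4.91298413e-05,
        1.39904472e-03,  6.57456867e-04]), 'joint_efforts': array([ 1.81371310e-03, -4.12896430e+01, -2.60141945e+01, -1.78012688e-04,
        3.03660570e-03,  5.12357303e-06]), 'position': array([ 0.20380008, -0.4835789 ,  0.230785  ]), 'ee_rot': array([ 9.80184956e-01,  1.98083564e-01,  9.68899188e-06, -5.94739613e-04]), 'contact_force': array([ 0.20649179, -0.56605566, -0.5337444 ]), 'ft_torque': array([-0.01113805,  0.0169494 ,  0.00738024]), 'gripper_force': 0.0, 'finger_gap': 1.0025564733002321} 0.0187
```

View pics/top0.png

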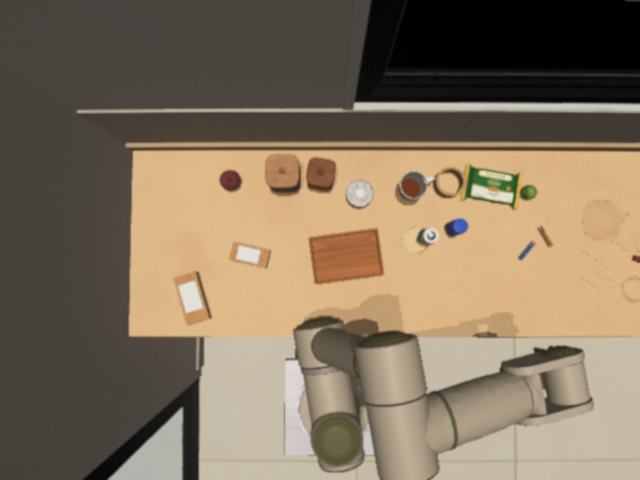

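View pics/scene0.png

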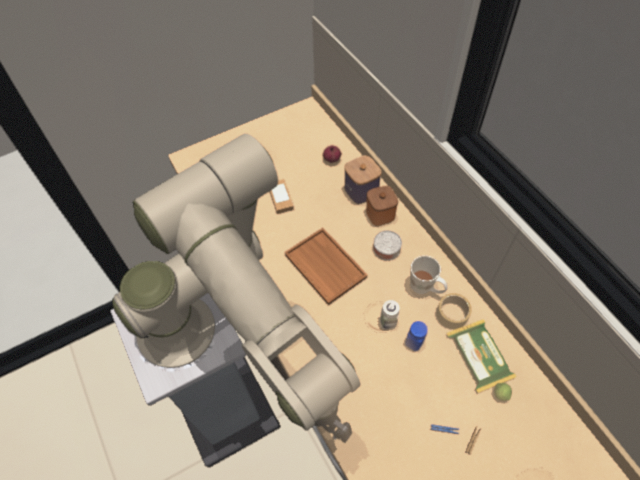

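The top view shows the small carton at about (250,254), the tray at (346,256), the white-lidded jar at (429,236), the blue look-alike at (457,227) and the larger carton at (192,298). I'll enlarge it to read corners.

```bash
python3 - <<'E'
import cv2
a=cv2.imread("pics/top0.png"); 
x=cv2.resize(a[215:290,222:292],None,fx=6,fy=6,interpolation=cv2.INTER_CUBIC)  #420x450
y=cv2.resize(a[215:260,410:472],None,fx=6,fy=6,interpolation=cv2.INTER_CUBIC)  #372x270
z=cv2.resize(a[225:290,300:390],None,fx=4,fy=4,interpolation=cv2.INTER_CUBIC)  #360x260
import numpy as np
o=np.zeros((540,800,3),np.uint8);o[:450,:420]=x;o[:270,424:796]=y;o[275:535,424:784]=z
cv2.imwrite("pics/crop.png",o)
E
```

```text
(no output)
```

View pics/crop.png

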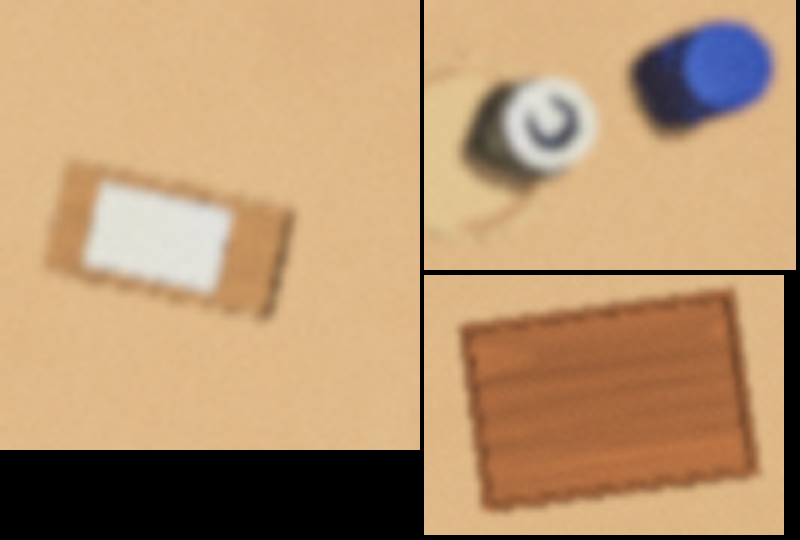

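The crop shows the carton's top-face corners at about (69,160), (289,210), (266,317), (47,268), the jar's lid at (549,123), and the tray's corners at (460,325), (734,290), (758,474), (487,510).

```bash
python3 - <<'E'
from h import *
f=np.load("pics/top0.npz")
def rect(c,o,s,off,z):
    P=np.array([px2w(f,((np.array(p)-o+.5)/s-.5+off),z)[:2] for p in c]); m=P.mean(0)
    e=[np.linalg.norm(P[i]-P[i-1]) for i in range(4)]
    l=(P[1]-P[0]+P[2]-P[3]);print(m.round(4),"edges",np.round(e,4),"long-dir",np.arctan2(l[1],l[0]).round(4),np.arctan2(*(P[1]-P[0])[::-1]),np.arctan2(*(P[2]-P[3])[::-1]));return m
rect([(69,160),(289,210),(266,317),(47,268)],np.array([0,0]),6,np.array([222,215]),.024)
rect([(460,325),(734,290),(758,474),(487,510)],np.array([424,275]),4,np.array([300,225]),.022)
c=np.array([549,123]);print(px2w(f,(c-[424,0]+.5)/6-.5+[410,215],.098), px2w(f,(c+[48,0]-[424,0]+.5)/6-.5+[410,215],.098))
for n,u,z in(("tin",(360,193),.04),("mug",(411,186),.1),("onion",(230,180),.06),("blue",(459,226),.098)): print(n,px2w(f,u,z))
E
```

```text
[0.4804 0.2679] edges [0.0577 0.1188 0.0572 0.118 ] long-dir -1.7897 -1.7919528131305995 -1.7874811260563825
[ 0.4766 -0.0354] edges [0.1466 0.2173 0.1455 0.214 ] long-dir -1.4399 -1.4423094913348362 -1.437355790350327
[ 0.53716701 -0.28408308  0.098     ] [ 0.5371987  -0.30799289  0.098     ]
tin [ 0.67216037 -0.07838101  0.04      ]
mug [ 0.68434029 -0.22702418  0.1       ]
onion [0.70965861 0.32494808 0.06      ]
blue [ 0.56447912 -0.36994024  0.098     ]
```

```bash
cat >> h.py <<'E'
from scipy.spatial.transform import Rotation as Ro
cart=np.array([.4804,.2679,.012]); tray=np.array([.4766,-.0354]); jar=np.array([.5372,-.2841]); tyaw=.131  # tray x axis yaw
def T(R,p): M=np.eye(4);M[:3,:3]=R;M[:3,3]=p;return M
def pq(M): return M[:3,3],Ro.from_matrix(M[:3,:3]).as_quat()
def plan(u_ang,s,hyaw,tilt,target,off=.036,ztcp=.003):
    u=np.array([np.cos(u_ang),np.sin(u_ang),0]);z=np.array([0,0,-1.])
    c,sn=np.cos(tilt),np.sin(tilt)
    tz=z*c-u*sn; tu=u*c+z*sn          # tool leans back, so that it ends tilt below horizontal
    Rg=np.c_[s*tu,np.cross(tz,s*tu),tz]
    G=T(Rg,[*(cart[:2]+off*u[:2]),ztcp])
    C0=T(np.c_[u,np.cross([0,0,1],u),[0,0,1]],cart)
    h=np.array([np.cos(hyaw),np.sin(hyaw),0]); up=np.array([0,0,1.])
    # u->up, down->h, so carton 'up' -> -h
    C1=T(np.c_[up,np.cross(-h,up),-h],[*target,.070])
    return G,C1@np.linalg.inv(C0)@G
E
python3 - <<'E'
from h import *
q0=np.array(monitor.sense()["joints"])
for ua in(-1.7897,1.3519):
  for s in(1,-1):
    for hy in(tyaw,tyaw-1.5708,tyaw+1.5708):
      for ti in(0,.35):
        h=np.array([np.cos(hy),np.sin(hy)]);G,P=plan(ua,s,hy,ti,tray+ .03*h)
        assert abs(np.linalg.det(P[:3,:3])-1)<1e-6
        a=kinematics.ik(*pq(G)); U=P.copy();U[2,3]+=.08; b=kinematics.ik(*pq(P)); c=kinematics.ik(*pq(U)); Rr=P.copy();Rr[:3,3]-=.1*P[:3,2];d=kinematics.ik(*pq(Rr))
        print(round(ua,1),s,round(hy,2),ti,*[None if x is None else np.round(x,2).tolist() for x in(a,b,c,d)],P[:3,3].round(3))
E
```

```text
-1.8 1 0.13 0 [0.24, 0.61, 1.72, -0.0, 0.81, -2.69] [-0.68, 0.83, 2.42, 2.32, 1.64, -1.65] [-0.68, 0.51, 2.46, 2.32, 1.45, -1.45] None [ 0.515 -0.03   0.106]
-1.8 1 0.13 0.35 None [-0.64, 0.49, 2.42, 2.29, 1.06, -1.38] [-0.64, 0.19, 2.4, 2.11, 0.87, -1.07] None [ 0.515 -0.03   0.106]
-1.8 1 -1.44 0 [0.24, 0.61, 1.72, -0.0, 0.81, -2.69] None None None [ 0.482 -0.074  0.106]
-1.8 1 -1.44 0.35 None None None [0.3, 0.64, 1.78, -1.22, 1.42, -2.29] [ 0.482 -0.074  0.106]
-1.8 1 1.7 0 [0.24, 0.61, 1.72, -0.0, 0.81, -2.69] [-0.67, 0.95, 1.59, 0.87, 1.99, -1.12] [-0.67, 0.8, 1.61, 0.92, 2.07, -1.01] [-0.78, 1.03, 1.38, 0.81, 2.13, -1.07] [0.472 0.003 0.106]
-1.8 1 1.7 0.35 None [-0.65, 0.77, 1.64, 0.75, 1.76, -1.07] [-0.65, 0.63, 1.62, 0.77, 1.87, -0.96] [-0.76, 0.8, 1.45, 0.68, 1.93, -1.02] [0.472 0.003 0.106]
-1.8 -1 0.13 0 [0.24, 0.61, 1.72, -0.0, 0.81, 0.45] [-0.68, 0.83, 2.42, 2.32, 1.64, 1.49] [-0.68, 0.51, 2.46, 2.32, 1.45, 1.7] None [ 0.515 -0.03   0.106]
-1.8 -1 0.13 0.35 [0.07, 0.57, 1.87, 0.55, 0.68, -0.15] [-0.64, 0.49, 2.42, 2.29, 1.06, 1.76] [-0.64, 0.19, 2.4, 2.11, 0.87, 2.07] 
[... 1725 characters left out ...]
 -2.32] [-0.64, 0.49, 2.42, 2.29, 1.06, 1.76] [-0.64, 0.19, 2.4, 2.11, 0.87, 2.07] None [ 0.515 -0.03   0.106]
1.4 -1 -1.44 0 [0.35, 0.69, 1.57, -0.0, 0.89, -2.57] None None None [ 0.482 -0.074  0.106]
1.4 -1 -1.44 0.35 [0.47, 0.82, 1.35, -0.29, 1.21, -2.32] None None [0.3, 0.64, 1.78, -1.22, 1.42, 0.86] [ 0.482 -0.074  0.106]
1.4 -1 1.7 0 [0.35, 0.69, 1.57, -0.0, 0.89, -2.57] [-0.67, 0.95, 1.59, 0.87, 1.99, 2.02] [-0.67, 0.8, 1.61, 0.92, 2.07, 2.13] [-0.78, 1.03, 1.38, 0.81, 2.13, 2.08] [0.472 0.003 0.106]
1.4 -1 1.7 0.35 [0.47, 0.82, 1.35, -0.29, 1.21, -2.32] [-0.65, 0.77, 1.64, 0.75, 1.76, 2.08] [-0.65, 0.63, 1.62, 0.77, 1.87, 2.19] [-0.76, 0.8, 1.45, 0.68, 1.93, 2.12] [0.472 0.003 0.106]
```

```bash
python3 - <<'E'
from h import *
f=lambda x:None if x is None else np.round(x,2).tolist()
for hy in(1.0,1.2,1.4,1.7):
    h=np.array([np.cos(hy),np.sin(hy)]);G,P=plan(1.3519,1,hy,.35,tray+.035*h)
    U=P.copy();U[2,3]+=.1;Rr=P.copy();Rr[:3,3]-=.12*P[:3,2]
    print(hy,*[f(kinematics.ik(*pq(x))) for x in(P,U,Rr)])
A=G.copy();A[2,3]=.1
env.release();env.reach(*pq(A)); s=monitor.sense();print(s["clock"],f(s["joints"]))
np.save("tare.npy",s["contact_force"])
hit=env.movel(G[:3,3],velocity=.08,guard=8); s=monitor.sense();print(hit,s["clock"],s["position"],s["contact_force"],G[:3,3])
E
```

```text
1.0 [-0.77, 0.61, 2.04, 1.23, 1.36, -1.07] [-0.77, 0.38, 2.01, 1.19, 1.45, -0.83] [-1.04, 0.52, 2.02, 1.0, 1.53, -1.03]
1.2 [-0.75, 0.65, 1.93, 1.07, 1.47, -1.05] [-0.75, 0.44, 1.9, 1.06, 1.58, -0.84] [-0.97, 0.6, 1.84, 0.9, 1.65, -1.01]
1.4 [-0.71, 0.7, 1.81, 0.94, 1.58, -1.04] [-0.71, 0.5, 1.79, 0.95, 1.71, -0.86] [-0.89, 0.68, 1.67, 0.8, 1.77, -1.0]
1.7 [-0.64, 0.77, 1.65, 0.75, 1.75, -1.07] [-0.64, 0.6, 1.62, 0.79, 1.89, -0.92] [-0.77, 0.8, 1.42, 0.68, 1.96, -1.01]
3.3083 [0.47, 0.7, 1.3, -0.27, 1.38, 0.77]
False 4.675 [0.48849405 0.30317932 0.00350791] [ 0.14680513  0.33156117 -0.21659365] [0.48821749 0.30304096 0.003     ]
```

```bash
python3 - <<'E'
from h import *
env.close_gripper(40); s=monitor.sense(); print(s["clock"],s["finger_gap"],s["gripper_force"],s["contact_force"])
hy=1.25;h=np.array([np.cos(hy),np.sin(hy)]);G,P=plan(1.3519,1,hy,.35,tray+.035*h)
L=G[:3,3].copy();L[2]=.2;env.movel(L,velocity=.12)
U=P.copy();U[2,3]+=.07;env.reach(*pq(U));s=monitor.sense(); print(s["clock"],s["finger_gap"],s["position"],U[:3,3])
f=snap("scene","pics/s1.png")
a=w2px(f,np.array([*(tray+.035*h),.13])).astype(int);print(a)
for n in("scene","top"):
    f=eyes.grab_frame(n);a=w2px(f,np.array([*(tray+.035*h),.13])).astype(int);c=f["frame"][max(a[1]-60,0):a[1]+60,a[0]-66:a[0]+66]
    globals()[n]=cv2.resize(c,(396,360),interpolation=cv2.INTER_CUBIC)
cv2.imwrite("pics/c1.png",np.hstack([scene,top])[:,:,::-1])
E
```

```text
5.05 0.6691081279897905 43.43944609165192 [0.19474122 1.09173988 4.26628766]
8.2833 0.6673358024281497 [0.49049795 0.00694141 0.17598848] [0.49047418 0.00635532 0.176     ]
[322 233]
```

View pics/c1.png

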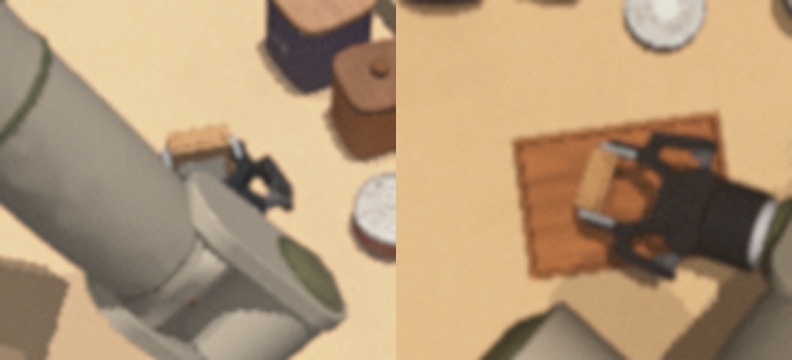

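Both crops show the carton gripped upright over the tray. In the top crop it sits at about (598,180), with its end face up. Lowering it now.

```bash
python3 - <<'E'
from h import *
hy=1.25;h=np.array([np.cos(hy),np.sin(hy)]);G,P=plan(1.3519,1,hy,.35,tray+.035*h)
p=P[:3,3].copy();p[2]+=.012;env.movel(p,velocity=.1)
p[2]-=.016;hit=env.movel(p,velocity=.015,guard=4);s=monitor.sense();print(hit,s["clock"],s["position"]-P[:3,3],s["contact_force"])
env.hold(.2);env.release();env.hold(.1);s=monitor.sense();print(s["clock"],s["position"]-P[:3,3],s["contact_force"],s["finger_gap"])
q=s["position"]-.13*P[:3,2];env.movel(q,velocity=.1)
q=q+[0,0,.12];env.movel(q,velocity=.2)
print(monitor.sense()["clock"])
o=[]
for n in("scene","top"):
    f=snap(n,f"pics/{n}2.png");a=w2px(f,np.array([*(tray+.0*h),.1])).astype(int);o.append(cv2.resize(f["frame"][a[1]-60:a[1]+60,a[0]-66:a[0]+66],(396,360),interpolation=cv2.INTER_CUBIC));print(a)
cv2.imwrite("pics/c2.png",np.hstack(o)[:,:,::-1])
E
```

```text
True 10.0083 [-3.06917308e-05  1.61651616e-04 -1.32418054e-03] [0.43359971 0.00992681 4.03473489]
10.7083 [-0.00025169  0.00021316 -0.00178914] [-0.31862707  0.76909498  0.3544714 ] 1.0002302993561238
12.9083
[324 248]
[347 255]
```

View pics/c2.png

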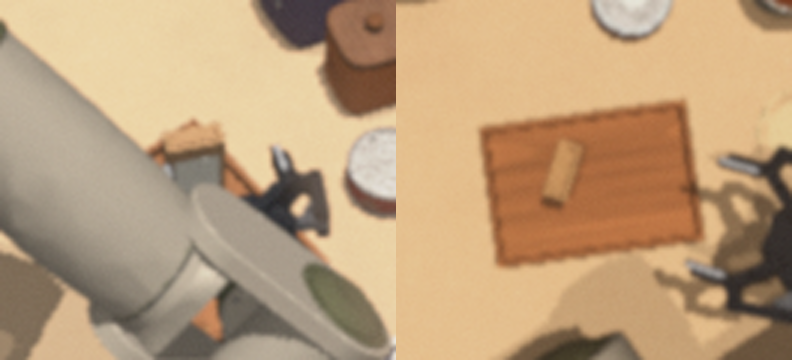

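The carton stands by itself, with its top face centred near crop pixel (562,172). Next is the jar.

```bash
cat >> h.py <<'E'
def down(yaw): # tool down, fingers close along yaw
    y=np.array([np.cos(yaw),np.sin(yaw),0]);z=np.array([0,0,-1.]);return np.c_[np.cross(y,z),y,z]
def qd(yaw): return Ro.from_matrix(down(yaw)).as_quat()
E
python3 - <<'E'
from h import *
f=np.load("pics/top2.npz");h=np.array([np.cos(1.25),np.sin(1.25)])
m=lambda x,y:px2w(f,((x-396+.5)/3-.5+281,(y+.5)/3-.5+195),.13)[:2]
print(m(562,172),"target",tray+.035*h,"ends",m(573,141),m(551,204))
st=monitor.sense()
for yg in(.2,.2+np.pi):
  print(yg,*[np.round(x,2) if x is not None else None for x in(kinematics.ik([*jar,.06],qd(yg)),kinematics.ik([*(tray-.0155*h),.07],qd(yg-.52)))])
E
```

```text
[ 0.4854803  -0.00171386] target [ 0.48763628 -0.00218554] ends [ 0.51561212 -0.01239017] [0.45444163 0.00893816]
0.2 [-0.68  0.67  1.43 -0.    1.05 -0.88] [-0.35  0.41  1.84 -0.    0.9  -0.03]
3.3415926535897933 [-0.68  0.67  1.43 -0.    1.05  2.26] None
```

```bash
python3 - <<'E'
from h import *
st=monitor.sense();print(st["position"])
env.movel(st["position"]+[0,0,.05],velocity=.2)
env.reach([*jar,.2],qd(.2))
print(env.movel([*jar,.060],velocity=.1,guard=8)); s=monitor.sense();print(s["clock"],s["position"],s["contact_force"])
env.close_gripper(40);s=monitor.sense();print(s["clock"],s["finger_gap"],s["gripper_force"],s["contact_force"])
env.movel([*s["position"][:2],.24],velocity=.12)
s=monitor.sense();print(s["clock"],s["finger_gap"],s["contact_force"])
h=np.array([np.cos(1.25),np.sin(1.25)]);c=np.array([.4868,-.002]);t=c-.0505*h
env.reach([*t,.24],qd(1.25-np.pi/2));s=monitor.sense();print(s["clock"],s["finger_gap"],s["position"],t)
o=[]
for n in("scene","top"):
    f=snap(n,f"pics/{n}3.png");a=w2px(f,np.array([*tray,.1])).astype(int);o.append(cv2.resize(f["frame"][a[1]-60:a[1]+60,a[0]-66:a[0]+66],(396,360),interpolation=cv2.INTER_CUBIC))
cv2.imwrite("pics/c3.png",np.hstack(o)[:,:,::-1])
E
```

```text
[ 0.45155449 -0.10908495  0.26773459]
False
15.8417 [ 0.53745763 -0.28428703  0.0605952 ] [-0.73027304  0.59996594  0.11052116]
16.2833 0.5833729635184791 40.66165080294013 [-2.04442174  0.65680724  5.55060095]
17.9333 0.5820374676277872 [ 0.65555329  0.5898985  -1.30336911]
18.8917 0.5854082630032192 [ 0.4712974  -0.05062204  0.24003616] [ 0.47087622 -0.04992372]
```

View pics/c3.png

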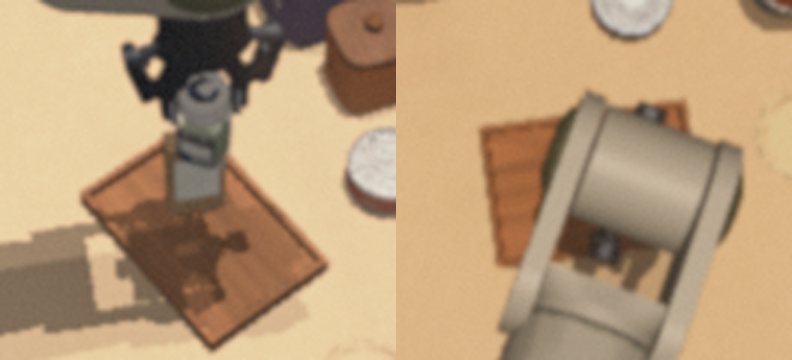

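The jar is held upright at scene-crop (203,120), and the carton still stands behind it at about (195,175). Lowering it.

```bash
python3 - <<'E'
from h import *
h=np.array([np.cos(1.25),np.sin(1.25)]);c=np.array([.4868,-.002]);t=c-.0505*h
print(env.movel([*t,.083],velocity=.08,guard=8));s=monitor.sense();print(s["position"],s["contact_force"])
hit=env.movel([*t,.066],velocity=.015,guard=4);s=monitor.sense();print(hit,s["clock"],s["position"],s["contact_force"])
if hit and s["position"][2]<.075:
    env.hold(.2);env.release();env.hold(.2)
    env.movel([*s["position"][:2],.22],velocity=.1)
    env.set_joints(np.array([-1.3,.2,1.3,0,1.3,-.2]))
    print(monitor.sense()["clock"])
    o=[]
    for n in("scene","top"):
        f=snap(n,f"pics/{n}4.png");a=w2px(f,np.array([*tray,.1])).astype(int);o.append(cv2.resize(f["frame"][a[1]-60:a[1]+60,a[0]-66:a[0]+66],(396,360),interpolation=cv2.INTER_CUBIC));print(a)
    cv2.imwrite("pics/c4.png",np.hstack(o)[:,:,::-1])
E
```

```text
False
[ 0.4710612  -0.04998451  0.08330056] [-0.66485181  0.45246935 -1.48623467]
True 21.8917 [ 0.47079747 -0.04989875  0.07087246] [-0.83824789 -0.18864279  5.15676531]
26.3083
[324 248]
[347 255]
```

View pics/c4.png

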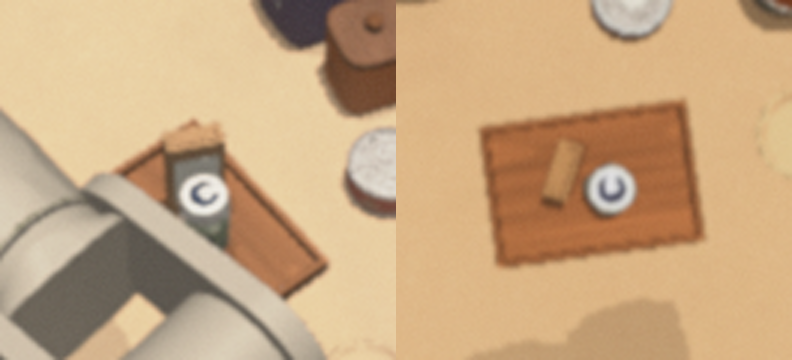

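Carton upright at top-crop (562,172), unchanged, with the jar upright at (610,188) before the middle of its broad face, about 50 mm between centres. The arm is clear, so I'm handing in.

```bash
python3 -c "
from h import *
print(job.hand_in())"
```

```text
the job is handed in; nothing more can be done
None
```

I stood the carton upright on the tray, stood the spice jar about 15 mm in front of the middle of its broad face (by plan and by the last overhead picture), and handed the job in at about 26 s of the 61 s; the hand-in returned no verdict.

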